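Close the rest bar of a checking fixture and hold an offset lever level above it

ROBOT

A 7-joint arm with a two-finger parallel gripper is mounted at the origin on the work surface; the furniture and walls round the work are solid. World frame = base frame: x ahead of the robot, y to its left, z up, the work surface at z = 0. Lengths are in m, angles in rad, forces in N, time in s.
With the tool pointing down it reaches from about 0.35 to 0.9 m from the base axis. Payload 19.9 kg.
Tool frame: the origin (TCP) lies at the very end of the fingers, on their centre line; the grasp point (between the pads) lies 19 mm behind it; z points along the fingers, y is the direction in which the jaws open and shut (so a half turn about z gives the same grasp; the last joint's range is limited). The gripper opens to 85 mm and grips with 20 to 120 N. Pads are 22 mm wide; open, the fingers measure 114 mm over their backs; the gripper's body (76 mm by 85 mm) begins 54 mm behind the grasp point. The pads swing forward as they close: fully open they stand 13 mm farther back than shut.
Start: joints at [1.242, 0.417, -0.01, 1.614, 0.005, 1.111, -0.053], TCP at [0.177, -0.599, 0.231] pointing down, gripper open.
Joint ranges: [-2.81, 2.81], [-0.39, 2.02], [-1.27, 1.25], [0.06, 2.57], [-1.19, 4.33], [0.19, 2], [-2.82, 2.82]. Speed limits (rad/s): [1.89, 1.89, 2.39, 2.39, 3.01, 3.01, 3.01].

INTERFACE

Orientations are given as a unit quaternion [w, x, y, z].
In Python, from rig import r gives the robot as it stands.
- The arm moves only by the tool apply_moves, never from a script. Its argument "deltas" is one flat list of numbers, 5 for each row, row after row: the shift along the world's x, y, z in m, then the turn about the world's z in degrees, then the finger opening in m, from 0 to 0.0854. In form: [tx, ty, tz, spin, claw, tx, ty, tz, spin, claw, ...]. A call has 1 to 20 rows; each row is the pose to reach, as a shift and turn from the pose commanded when the call began; what a row does not reach only later rows make up. A row lasts 1/10 s, in which the tool goes at most 50 mm and 8.59 degrees, less where a joint would pass 70% of its speed; a pose out of reach is approached as far as the arm can. A call with a gripper value outside its range is refused whole. The fingers move at their own pace and stop on an object; "newtons" is the grip in N (left out, the last holds). Time passes only in rows, so rows that repeat a pose let the fingers close. It gives the time, the measured TCP pose, the force and the opening at its end, in the units of the state.
- r.read_state(): the state, without advancing time (a new reading comes with each control period).
- r.read_camera(name): name is "scene" or "side" or "wrist"; returns a dict with "image" (384x512x3 uint8, red, green, blue), "range_z" (384x512 float32, m along the optical axis (not along the pixel's ray), 0 where there is no reading), "camera_matrix" (3x3 intrinsics, pixels), "extrinsics" (4x4, takes a point from camera to world coordinates); the wrist camera has in their place "mount" (4x4, takes a point from camera to tool coordinates, whose origin is the TCP and whose axes are the flange's). Camera axes: x right, y down, z forward; pixel columns grow to the right and rows downward; lengths in m; the calibration is good to about 2 mm. A picture is of the moment at which its call begins: read the wrist's pose just before it.
- r.close_job(): hands the job in, once; it reports no verdict.
Trained networks look in the newest picture that a camera, given by its name, has taken for a name from the list of things; names that differ only in an ending like _2 or _b are one class to them, and where a whole thing is asked for, a point or a joint stands for the part that bears it (a point fixed in the world has none). Each returns a list of dicts, best first, with "conf" (0 to 1); they miss things now and then, are a little off and sometimes report something else, mostly with a low value. They report only what shows in the picture. A call takes as long as a camera call.
- r.trace(camera, target): "mask" (384x512 bool, what is visible of it) and "bbox" ([left, top, right, bottom] in pixels, round what is visible of it).
The state is a dict: "t": time; "joints": joint angles; "dq": joint speeds; "tau": joint torques, N m; "position": TCP position; "orientation": TCP orientation; "contact_force": force on the tool from outside, world axes, zero at the start; "moment": the same for the moment, N m; "gripper_width": finger opening in m.
Only numpy, scipy, OpenCV 4.12 (cv2) and the standard library are available. Lean on these libraries where they do the work, as an engineer would, in place of code of your own. Each camera call takes 0.05 s, during which the arm holds its last target.

TASK

Get the checking fixture ready: first swing its hinged rest bar, which stands half open, all the way down until it lies in its catch. Then grip the loose offset lever across its web at its balance point (close to the big boss, not half-way along), lift it, and present it level above the fixture, the big boss over the upright pin and the small eye over the closed rest bar, with about 6 cm of clear air between the lever and the top of the pin. Finish while still holding it there, still and level and clear of the fixture: do not put it down or let go.

Things in the scene. Friction and masses are not known exactly. Their poses are not given: they have to be found in the camera images.
- offset_lever: Loose bare-steel lever, 0.34 to 0.59 kg, 187 mm long, 36 mm high, flat on the bench on its two bosses. A straight web 16 mm wide, 10 to 26 mm above the underside (24 mm wide in the first 5 mm beside the boss), joins a big round boss (46 mm across) to a small eye (28 mm across), axes 150 mm apart. Origin: underside, below the balance point; x along the web toward the boss, z up (vertical = level).
- lever_balance (a point): Balance point (centre of mass) of the offset lever: on the middle line of the web, half-way up (18 mm above the underside), 45 mm from the big boss's axis and 105 mm from the eye's axis. Axes as the lever's.
- lever_boss (a point): Centre of the lever's big boss, half-way up (18 mm above its underside).
- lever_eye (a point): Centre of the lever's small eye, half-way up (18 mm above its underside).
- fixture: Fixture fixed to the bench: dark steel plate 100 x 204 x 14 mm (x, y, z), origin on its underside, y along it toward the rest bar. At y = -75 mm a seat 38 mm across, top z = 34 mm, with a 12 mm pin up to z = 60 mm. At y = +75 mm the rest bar, closed, lies across it along x, top z = 34 mm, with hinge ears at x = +38 mm and catch cheeks (top z = 37 mm) at x = -40 mm.
- pin (a point): Top end of the fixture's upright pin, 60 mm above the bench, axes as the fixture's. The lever's boss belongs above this point, its eye 150 mm away along the fixture's +y, over the middle of the closed bar.
- rest_hinge (a point): Hinge axis of the rest bar, 29 mm above the bench, axes as the fixture's; the bar turns about the fixture's y.
- rest_pad (a point): Middle of the upper face of the thumb pad (34 x 26 x 10 mm) at the free end of the rest bar (14 mm wide, 10 mm thick), 107 mm from the hinge, 5 mm above the bar's middle plane. Closed, the pad sticks out past the plate, clear of the catch. Push it down in an arc about the hinge.
- rest_bar (a joint): Angle of the rest bar in rad: 0 = closed, lying level in its catch (a firm stop); it grows as the pad swings up and over toward the fixture's +x, to 1.3. It starts half open and friction holds it wherever it is left; 1 to 2 N on the pad moves it.

How it is judged:
By the outcome, as a careful person would: the job done as asked, in the order asked, and still so for the second after the job is handed in, while the arm keeps its last pose, push and grip.
It also fails if it takes over 45 s, if anything falls off the work surface, if the arm or the gripper's body presses on something with over 40 N, if the wrist force passes 120 N, or if a joint passes its speed limit or range.

## Working session

There is one attempt and no reset: what is moved stays moved. The work goes in short steps, Python scripts to look and compute and a tool call to move; the robot and the scene stay as the last step left them, time stands still between calls to the robot, and variables do not carry over. Pictures are saved under pics/ and viewed, and the job is handed in when it is done.

Besides the shell and the picture viewer there is one more tool, called after "Request:" by a JSON object that holds its "fn" and its "kwargs", one argument or row to a line. apply_moves: Moves the arm, as the interface text tells. Its arguments: {"type":"object","properties":{"deltas":{"type":"array","items":{"type":"number"}},"newtons":{"type":"number"}},"required":["deltas"]}

```bash
mkdir -p pics; ls; cat > h.py <<'E'
from rig import r
import numpy as np, cv2
def snap(n,fn):
    s=r.read_state(); c=r.read_camera(n)
    cv2.imwrite('pics/'+fn,cv2.cvtColor(c['image'],cv2.COLOR_RGB2BGR)); return s,c
def R(q):
    w,x,y,z=q
    from scipy.spatial.transform import Rotation as Q
    return Q.from_quat([x,y,z,w]).as_matrix()
def ext(s,c):
    if 'extrinsics' in c: return np.array(c['extrinsics'])
    T=np.eye(4);T[:3,:3]=R(s['orientation']);T[:3,3]=s['position'];return T@np.array(c['mount'])
def cloud(s,c):
    K=np.array(c['camera_matrix']);z=c['range_z'];v,u=np.indices(z.shape)
    P=np.stack([(u-K[0,2])/K[0,0]*z,(v-K[1,2])/K[1,1]*z,z,np.ones_like(z)],-1)
    W=(P@ext(s,c).T)[...,:3];W[z<=0]=np.nan;return W
E
python3 - <<'E'
from h import *
s=r.read_state();print({k:np.round(v,3).tolist() for k,v in s.items()})
for n in['scene','side','wrist']:
    s,c=snap(n,n+'0.png');W=cloud(s,c)
    print(n,np.round(ext(s,c),2).tolist(),np.round(c['camera_matrix'],0).tolist())
    np.savez(n+'0.npz',W=W,im=c['image'],K=c['camera_matrix'],E=ext(s,c))
    for t in['offset_lever','fixture','rest_bar','rest_pad','lever_boss','lever_eye']:
        for d in r.trace(n,t)[:2]:
            m=d['mask'];p=W[m];print(n,t,round(d['conf'],2),d['bbox'],m.sum(),np.round(np.nanmedian(p,0),3),np.round(np.nanpercentile(p[:,2],[5,95]),3))
E
```

```text
pics
{'t': 0.0, 'joints': [1.242, 0.418, -0.01, 1.614, 0.005, 1.111, -0.053], 'dq': [0.0, -0.001, -0.001, 0.0, -0.002, 0.001, -0.001], 'tau': [-0.001, -86.446, 0.678, -43.491, 0.019, 0.007, 0.0], 'position': [0.177, -0.599, 0.231], 'orientation': [-0.001, 0.99, 0.143, -0.0], 'contact_force': [-0.074, -0.292, 0.747], 'moment': [0.005, -0.037, 0.021], 'gripper_width': 0.085}
scene [[0.72, -0.37, 0.59, -0.02], [-0.7, -0.38, 0.61, -0.57], [0.0, -0.85, -0.53, 0.51], [0.0, 0.0, 0.0, 1.0]] [[399.0, 0.0, 260.0], [0.0, 399.0, 194.0], [0.0, 0.0, 1.0]]
scene offset_lever 0.63 [242.9, 223.2, 333.8, 260.8] 805 [ 0.404 -0.145  0.025] [0.002 0.036]
scene fixture 0.84 [206.1, 173.1, 303.7, 221.5] 2760 [ 0.509 -0.015  0.013] [0.003 0.049]
scene rest_bar 0.52 [211.0, 173.7, 233.1, 186.4] 147 [0.449 0.03  0.083] [0.026 0.104]
scene rest_pad 0.73 [239.7, 221.2, 333.7, 262.4] 802 [ 0.409 -0.145  0.026] [0.005 0.036]
scene lever_boss 0.71 [241.4, 223.8, 332.3, 260.4] 783 [ 0.408 -0.144  0.025] [0.004 0.036]
scene lever_eye 0.62 [238.0, 224.0, 333.7, 260.3] 739 [ 0.407 -0.145  0.026] [0.008 0.036]
side [[-
[... 169 characters left out ...]
offset_lever 0.91 [259.2, 172.5, 317.2, 217.7] 809 [ 0.463 -0.167  0.024] [0.001 0.036]
side fixture 0.69 [210.6, 190.0, 268.5, 262.8] 2533 [0.503 0.008 0.014] [0.011 0.09 ]
side rest_bar 0.72 [227.4, 206.0, 269.3, 241.6] 399 [0.459 0.045 0.077] [0.044 0.104]
side rest_pad 0.57 [227.6, 207.6, 274.5, 240.7] 418 [0.459 0.044 0.077] [0.043 0.104]
side lever_boss 0.78 [256.2, 169.6, 315.4, 214.4] 808 [ 0.458 -0.165  0.024] [0.001 0.036]
side lever_eye 0.73 [257.3, 170.1, 312.5, 216.1] 762 [ 0.461 -0.166  0.025] [0.004 0.036]
wrist [[0.28, -0.91, -0.31, 0.26], [-0.96, -0.27, -0.09, -0.58], [-0.0, 0.32, -0.95, 0.37], [0.0, 0.0, 0.0, 1.0]] [[326.0, 0.0, 260.0], [0.0, 326.0, 198.0], [0.0, 0.0, 1.0]]
```

```bash
python3 - <<'E'
import cv2
for n,(a,b,c,d) in {'scene':(140,120,360,285),'side':(180,140,345,280)}.items():
    i=cv2.imread(f'pics/{n}0.png');cv2.imwrite(f'pics/{n}0z.png',cv2.resize(i[b:d,a:c],None,fx=3.6,fy=3.6,interpolation=cv2.INTER_CUBIC))
E
```

```text
(no output)
```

View pics/scene0.png

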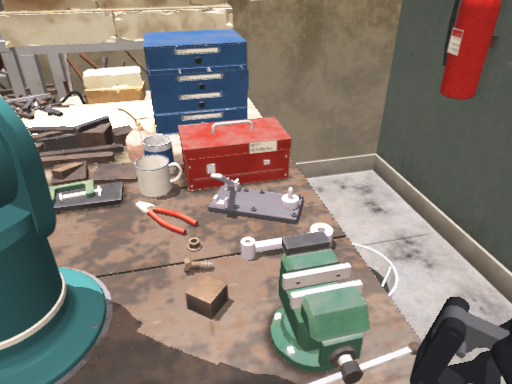

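View pics/side0.png

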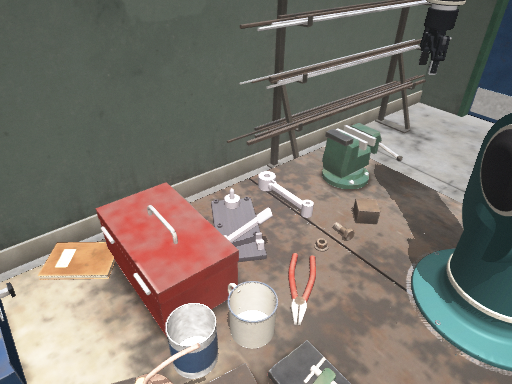

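View zooms.

View pics/scene0z.png

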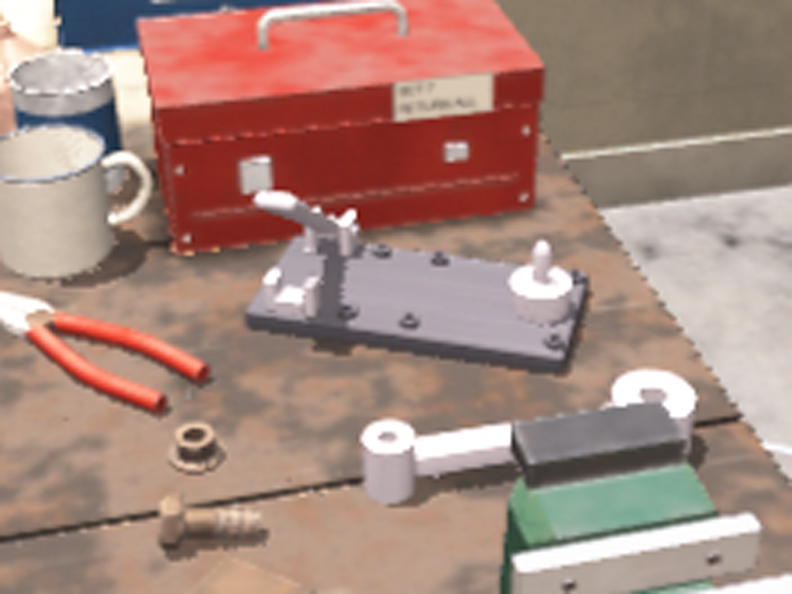

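View pics/side0z.png

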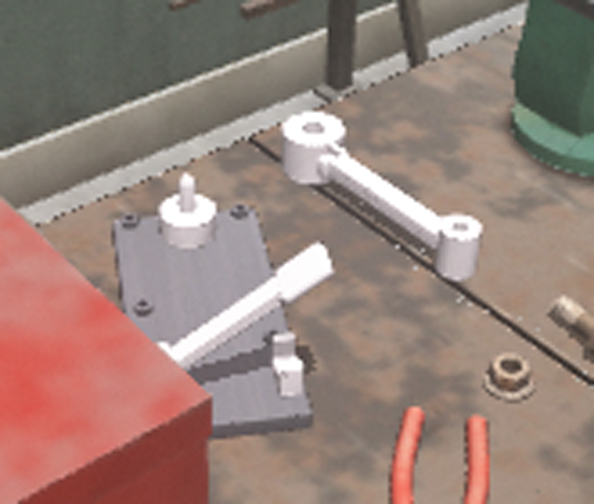

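```bash
python3 - <<'E'
import numpy as np,cv2
# top-down height map from both clouds
W=np.concatenate([np.load(n+'0.npz')['W'].reshape(-1,3) for n in('scene','side')])
C=np.concatenate([np.load(n+'0.npz')['im'].reshape(-1,3) for n in('scene','side')])
x0,x1,y0,y1=0.2,0.75,-0.45,0.3;s=1000
H=np.zeros((int((x1-x0)*s),int((y1-y0)*s),3),np.uint8)
ok=np.isfinite(W[:,0])&(W[:,0]>x0)&(W[:,0]<x1)&(W[:,1]>y0)&(W[:,1]<y1)
W=W[ok];o=np.argsort(W[:,2]);W=W[o]
for p in W:
    c=cv2.applyColorMap(np.uint8([[np.clip(p[2]/.12*255,0,255)]]),cv2.COLORMAP_JET)[0,0].tolist()
    cv2.circle(H,(int((y1-p[1])*s),int((x1-p[0])*s)),1,c,-1)
for i in range(0,H.shape[1],50): cv2.putText(H,f'{y1-i/s:.2f}',(i,8),0,.3,(255,255,255)); cv2.line(H,(i,10),(i,H.shape[0]),(90,90,90),1)
for i in range(0,H.shape[0],50): cv2.putText(H,f'{x1-i/s:.2f}',(0,i+4),0,.3,(255,255,255)); cv2.line(H,(20,i),(H.shape[1],i),(90,90,90),1)
cv2.imwrite('pics/top.png',H)
E
```

```text
(no output)
```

View pics/top.png

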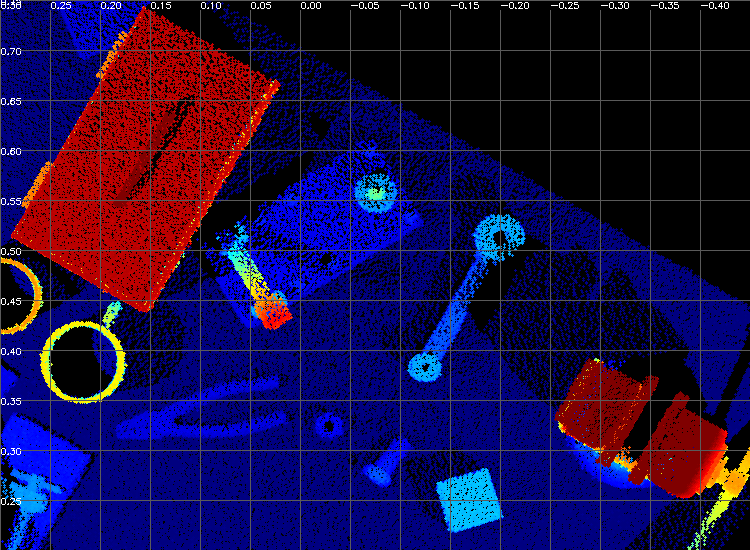

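```bash
cat > fit.py <<'E'
from h import *
from scipy.optimize import least_squares
def circ(p,rad):
    f=least_squares(lambda a:np.hypot(*(p-a).T)-rad,p.mean(0),loss='soft_l1',f_scale=.001);return f.x
def top(W,c,zr,rad):
    return W[(np.hypot(W[:,0]-c[0],W[:,1]-c[1])<rad)&(W[:,2]>zr[0])&(W[:,2]<zr[1])]
def rimfit(p,R1,n=36):
    # outer rim of a top face: largest radius in each bearing
    c=p[:,:2].mean(0)
    for _ in range(4):
        d=p[:,:2]-c;a=((np.arctan2(d[:,1],d[:,0])+np.pi)/2/np.pi*n).astype(int)
        q=[p[a==k,:2][np.argmax(np.hypot(*d[a==k].T))] for k in range(n) if (a==k).sum()>0]
        f=circ(np.array(q),R1-.0007);c=f
    return c
E
python3 - <<'E'
from fit import *
for n in('scene','side'):
    W=np.load(n+'0.npz')['W'].reshape(-1,3);W=W[np.isfinite(W[:,0])]
    b=top(W,(.515,-.19),(.031,.041),.04);e=top(W,(.385,-.115),(.031,.041),.025);se=top(W,(.557,-.065),(.030,.038),.03);pi=top(W,(.557,-.065),(.045,.065),.02)
    print(n,'boss',len(b),rimfit(b,.023),np.median(b[:,2]),'eye',len(e),rimfit(e,.014),np.median(e[:,2]))
    print(' seat',len(se),rimfit(se,.019),np.median(se[:,2]),'pin',len(pi),pi.mean(0),pi.max(0))
    pl=W[(W[:,2]>.010)&(W[:,2]<.018)&(W[:,0]>.4)&(W[:,0]<.64)&(W[:,1]>-.13)&(W[:,1]<.12)]
    r_=cv2.minAreaRect(pl[:,:2].astype(np.float32)*1000);print(' plate',r_,np.median(pl[:,2]))
    pad=W[(W[:,2]>.05)&(W[:,0]>.41)&(W[:,0]<.52)&(W[:,1]>.005)&(W[:,1]<.09)]
    q=pad[:,:2]-pad[:,:2].mean(0);u,s_,vt=np.linalg.svd(q,full_matrices=False);print(' bar',len(pad),vt[0],pad.mean(0),pad[pad[:,2].argmax()],pad.min(0),pad.max(0))
E
```

```text
scene boss 178 [ 0.51196786 -0.20178374] 0.03536298290377493 eye 116 [ 0.382477   -0.12670155] 0.0350055691724491
 seat 111 [ 0.55667614 -0.07683835] 0.03313671611901703 pin 36 [ 0.55537221 -0.07909648  0.05296977] [ 0.56148457 -0.07247744  0.06031631]
 plate ((546.3045043945312, 18.5159912109375), (186.0349884033203, 222.04042053222656), 31.834230422973633) 0.013273744428900502
 bar 106 [0.89329357 0.44947368] [0.44430852 0.02525    0.08822697] [0.42665312 0.02783687 0.10577829] [0.4214862  0.008438   0.05211997] [0.49415615 0.05118524 0.10577829]
side boss 140 [ 0.51224138 -0.19806842] 0.03469095261132338 eye 71 [ 0.38233204 -0.12236611] 0.03487484943286112
 seat 104 [ 0.55761815 -0.07428522] 0.03325069538254655 pin 29 [ 0.55542622 -0.07248055  0.0531843 ] [ 0.56081571 -0.06635243  0.05934489]
 plate ((470.3765563964844, -37.22700500488281), (208.7520294189453, 206.5679931640625), 31.32636833190918) 0.01342458799318158
 bar 367 [0.86910055 0.49463546] [0.45537845 0.04223949 0.0805255 ] [0.42903187 0.02624274 0.10581945] [0.42122486 0.01345326 0.05001642] [0.49625801 0.06610522 0.10581945]
```

Request:
{"fn": "apply_moves", "kwargs": {
  "deltas": [0, 0, 0.03, 8, 0, 0.01, 0.02, 0.06, 16, 0, 0.03, 0.05, 0.1, 24, 0, 0.045, 0.09, 0.1, 32, 0, 0.06, 0.13, 0.1, 40, 0, 0.075, 0.17, 0.1, 48, 0, 0.09, 0.21, 0.1, 56, 0, 0.105, 0.25, 0.1, 64, 0, 0.12, 0.29, 0.1, 72, 0, 0.14, 0.33, 0.1, 80, 0, 0.155, 0.37, 0.1, 88, 0, 0.175, 0.41, 0.1, 96, 0, 0.19, 0.45, 0.1, 104, 0, 0.205, 0.49, 0.1, 112, 0, 0.22, 0.53, 0.1, 120, 0, 0.235, 0.56, 0.1, 128, 0, 0.243, 0.579, 0.1, 133, 0, 0.243, 0.579, 0.1, 133, 0, 0.243, 0.579, 0.1, 133, 0]
}}

```text
t: 2.95
position: [0.4203, -0.0204, 0.3312]
orientation: [-0.0, 0.264, 0.965, -0.0]
contact_force: [-0.1, -0.6, -0.3]
gripper_width: 0.0001
```

```bash
python3 - <<'E'
from fit import *
s,c=snap('wrist','w1.png');W=cloud(s,c);np.savez('wrist1.npz',W=W,im=c['image'],K=c['camera_matrix'],E=ext(s,c))
print(s['position'],s['joints'],s['contact_force'])
for t in['offset_lever','fixture','rest_pad']:
    for d in r.trace('wrist',t)[:1]:print(t,d['conf'],d['bbox'],np.nanmedian(W[d['mask']],0))
W=W.reshape(-1,3);W=W[np.isfinite(W[:,0])]
b=top(W,(.512,-.2),(.031,.041),.035);e=top(W,(.3825,-.1245),(.031,.041),.022);se=top(W,(.557,-.075),(.030,.038),.03);pi=top(W,(.557,-.075),(.045,.065),.02)
print('boss',len(b),rimfit(b,.023),np.median(b[:,2]),'eye',len(e),rimfit(e,.014),np.median(e[:,2]))
print(' seat',len(se),rimfit(se,.019),np.median(se[:,2]),'pin',len(pi),pi.mean(0),pi.max(0))
pad=W[(W[:,2]>.05)&(W[:,0]>.41)&(W[:,0]<.52)&(W[:,1]>.005)&(W[:,1]<.09)]
q=pad[:,:2]-pad[:,:2].mean(0);u,s_,vt=np.linalg.svd(q,full_matrices=False);print(' bar',len(pad),vt[0],pad.mean(0),pad[pad[:,2].argmax()],pad.min(0),pad.max(0))
print('toolbox/vise max z',W[(W[:,1]>.1)][:,2].max(),W[W[:,1]<-.25][:,2].max())
E
```

```text
[ 0.42028785 -0.02044113  0.33124043] [ 0.71287952 -0.03858035 -0.70869947  1.92930176 -0.02635006  1.24181123
  1.05043759] [-0.12217029 -0.61465134 -0.27414883]
offset_lever 0.62 [171.2, 153.4, 212.5, 278.3] [ 0.46787017 -0.17111208  0.02603649]
fixture 0.72 [241.4, 126.3, 363.8, 264.7] [5.10304402e-01 3.03315671e-04 1.38444257e-02]
rest_pad 0.7 [291.3, 139.8, 356.7, 181.6] [0.45326561 0.03830113 0.08711041]
boss 578 [ 0.51337255 -0.19869788] 0.03518500906269528 eye 269 [ 0.3838965  -0.12415676] 0.0351633520682445
 seat 285 [ 0.55798618 -0.07522382] 0.03335734641372673 pin 41 [ 0.55681826 -0.07216302  0.05462282] [ 0.56337325 -0.06942762  0.06028355]
 bar 6577 [0.74685844 0.66498306] [0.43294095 0.01938597 0.35754948] [0.43073998 0.02343109 0.41115129] [0.42023919 0.00500889 0.05011986] [0.49667828 0.06572038 0.41115129]
toolbox/vise max z 0.14230957117828302 0.14734713330927912
```

View pics/w1.png

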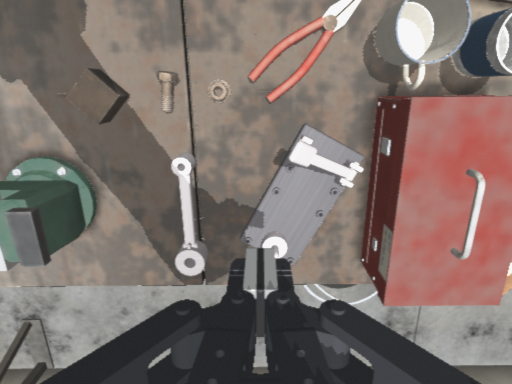

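```bash
python3 - <<'E'
from fit import *
d=np.load('wrist1.npz');W=d['W'];C=d['im'].astype(int)
m=(W[...,2]>.009)&(W[...,2]<.018)&(W[...,0]>.4)&(W[...,0]<.64)&(W[...,1]>-.14)&(W[...,1]<.13)
m=cv2.morphologyEx(m.astype(np.uint8),cv2.MORPH_OPEN,np.ones((3,3)))
n,l,st,_=cv2.connectedComponentsWithStats(m);k=1+st[1:,4].argmax();P=W[l==k]
print(len(P),np.median(P[:,2]));b=cv2.minAreaRect(P[:,:2].astype(np.float32)*1000);print(b,cv2.boxPoints(b))
m=(W[...,2]>.05)&(W[...,2]<.12)&(W[...,0]>.41)&(W[...,0]<.52)&(W[...,1]>0)&(W[...,1]<.085)
P=W[m];q=P.mean(0);u,s,vt=np.linalg.svd(P-q,full_matrices=False);print(len(P),q,vt[0],np.degrees(np.arctan2(vt[0,1],vt[0,0])),np.degrees(np.arcsin(abs(vt[0,2]))))
t=(P-q)@vt[0];print(t.min(),t.max(),q+vt[0]*t.min(),q+vt[0]*t.max());
for tt in np.linspace(t.min(),t.max(),12):
    a=P[abs(t-tt)<.004];w=(a-q)@vt[1];print(np.round(a.mean(0),4),len(a),round(np.ptp(w),4))
E
```

```text
5393 0.013537358589964577
((528.2310180664062, -26.311981201171875), (99.86600494384766, 161.83314514160156), 31.49542236328125) [[ 443.38077    16.5976  ]
 [ 527.9273   -121.3946  ]
 [ 613.0813    -69.221565]
 [ 528.5347     68.77064 ]]
838 [0.45223252 0.03606103 0.08650206] [ 0.69474265  0.42371789 -0.58120204] 31.37867538586605 35.5351319721607
-0.03421038335399153 0.0622182400879203 [0.42846511 0.02156547 0.1063852 ] [0.49545819 0.06242401 0.05034069]
[0.4292 0.0215 0.1035] 124 0.0244
[0.4347 0.0255 0.1023] 113 0.0259
[0.4407 0.0295 0.0968] 97 0.026
[0.4473 0.0326 0.0916] 91 0.0257
[0.4525 0.0367 0.0867] 58 0.0234
[0.4588 0.0404 0.0813] 50 0.0142
[0.4648 0.0435 0.0761] 47 0.0139
[0.4711 0.0473 0.0709] 45 0.0139
[0.4767 0.0516 0.0653] 45 0.0142
[0.483  0.055  0.0603] 39 0.014
[0.4895 0.058  0.0549] 39 0.0138
[0.4937 0.0615 0.0515] 15 0.0116
```

Request:
{"fn": "apply_moves", "kwargs": {
  "deltas": [0.005, 0.015, -0.04, 0, 0, 0.012, 0.035, -0.08, 0, 0, 0.0176, 0.048, -0.12, 0, 0, 0.0176, 0.048, -0.16, 0, 0, 0.0176, 0.048, -0.195, 0, 0, 0.0176, 0.048, -0.215, 0, 0, 0.0176, 0.048, -0.225, 0, 0, 0.0176, 0.048, -0.232, 0, 0, 0.0135, 0.0455, -0.239, 0, 0, 0.01, 0.0434, -0.245, 0, 0, 0.0066, 0.0413, -0.252, 0, 0, 0.0035, 0.0394, -0.2595, 0, 0, 0.001, 0.038, -0.2675, 0, 0, -0.001, 0.0367, -0.275, 0, 0, -0.002, 0.0361, -0.2805, 0, 0, -0.0027, 0.0356, -0.286, 0, 0, -0.0033, 0.0353, -0.2905, 0, 0, -0.0037, 0.0351, -0.294, 0, 0, -0.0037, 0.0351, -0.2965, 0, 0, -0.0037, 0.0351, -0.2965, 0, 0]
}}

```text
t: 5.15
position: [0.4166, 0.0149, 0.0345]
orientation: [-0.0, 0.263, 0.965, -0.0]
contact_force: [-0.6, 0.2, 0.1]
gripper_width: -0.0003
```

```bash
python3 - <<'E'
from fit import *
for n in('side','scene'):
    s,c=snap(n,n+'2.png');W=cloud(s,c)
    i=cv2.imread(f'pics/{n}2.png');i=i[140:300,150:350] if n=='side' else i[130:290,150:350]
    cv2.imwrite(f'pics/{n}2z.png',cv2.resize(i,None,fx=3.5,fy=3.5))
print(s['position'],s['contact_force'],s['joints'])
E
```

```text
[0.41666281 0.01491606 0.03470518] [ 0.25073825 -0.24121794  0.55172172] [ 0.427482    0.45650889 -0.61681649  2.23478284  0.48363185  0.58037556
  0.48515071]
```

View pics/side2z.png

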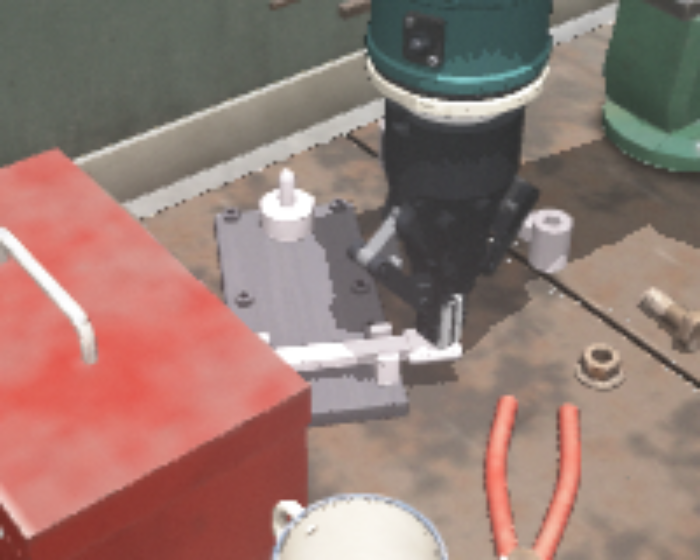

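View pics/scene2z.png

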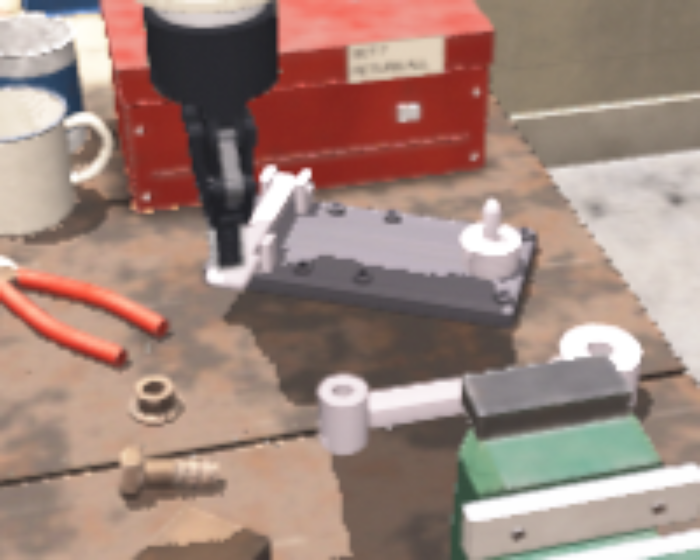

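The bar lies nearly level in the catch under the fingertips (side picture zoom ≈ (400,350)). The force is still near zero, so I'll press gently until it meets the stop.

Request:
{"fn": "apply_moves", "kwargs": {
  "deltas": [0, 0, -0.001, 0, 0, 0, 0, -0.002, 0, 0]
}}

```text
t: 5.45
position: [0.417, 0.0148, 0.0333]
orientation: [0.0, 0.263, 0.965, -0.0]
contact_force: [-9.1, -1.4, 37.6]
gripper_width: 0.0001
```

Request:
{"fn": "apply_moves", "kwargs": {
  "deltas": [0, 0, 0.003, 0, 0, 0, 0, 0.02, 0, 0, 0, 0, 0.06, 0, 0.02, 0, 0, 0.1, 0, 0.05, 0.01, -0.04, 0.12, 0, 0.05, 0.022, -0.08, 0.12, 0, 0.05, 0.035, -0.12, 0.12, 0, 0.05, 0.048, -0.16, 0.12, 0, 0.05, 0.057, -0.1915, 0.12, 0, 0.05, 0.057, -0.1915, 0.12, 0, 0.05, 0.057, -0.1915, 0.12, 0, 0.05]
}}

```text
t: 6.55
position: [0.4736, -0.1769, 0.1526]
orientation: [-0.0, 0.264, 0.965, 0.0]
contact_force: [-0.3, 0.9, 1.2]
gripper_width: 0.0499
```

```bash
python3 - <<'E'
from fit import *
for n in('wrist','side'):
    s,c=snap(n,n+'3.png');W0=cloud(s,c)
    if n=='wrist':print(s['position'],s['orientation'],s['contact_force'])
    else:
        i=cv2.imread('pics/side3.png')[140:300,150:350];cv2.imwrite('pics/side3z.png',cv2.resize(i,None,fx=3.5,fy=3.5))
    W=W0.reshape(-1,3);W=W[np.isfinite(W[:,0])]
    b=top(W,(.5127,-.199),(.031,.041),.035);e=top(W,(.3829,-.1244),(.031,.041),.022)
    print(n,'boss',len(b),rimfit(b,.023) if len(b)>30 else 0,'eye',len(e),rimfit(e,.014)if len(e)>30 else 0)
    hx,hy=.5113,.0726
    for h in np.arange(.02,.125,.01):
        a=top(W,(hx-h*.853,hy-h*.522),(.02,.06),.006)
        print(round(h,3),len(a),np.round(np.median(a[:,2]),4) if len(a) else '',end='; ')
    print()
    for d in r.trace(n,'lever_boss')[:1]:print(d['conf'],d['bbox'],np.nanmedian(W0[d['mask']],0))
E
```

```text
[ 0.47355934 -0.17691317  0.15256365] [-1.50251542e-04  2.63647994e-01  9.64618934e-01  1.56072703e-04] [-0.30481744  0.93735219  1.20909513]
wrist boss 1738 [ 0.51308234 -0.19972605] eye 999 [ 0.3838201  -0.12529147]
0.02 0 ; 0.03 0 ; 0.04 0 ; 0.05 0 ; 0.06 130 0.0336; 0.07 241 0.0336; 0.08 242 0.0336; 0.09 242 0.0335; 0.1 127 0.0335; 0.11 14 0.0338; 0.12 0 ; 
0.65 [235.1, 37.1, 286.6, 267.1] [ 0.46312878 -0.17115554  0.02656194]
side boss 141 [ 0.51228163 -0.19791804] eye 70 [ 0.38251665 -0.12271592]
0.02 19 0.0339; 0.03 22 0.0334; 0.04 17 0.0337; 0.05 23 0.0329; 0.06 22 0.0332; 0.07 21 0.0331; 0.08 17 0.0338; 0.09 18 0.0332; 0.1 17 0.0341; 0.11 20 0.0332; 0.12 10 0.033; 
0.74 [258.1, 170.8, 315.0, 214.9] [ 0.46256901 -0.16583713  0.02452991]
```

View pics/wrist3.png

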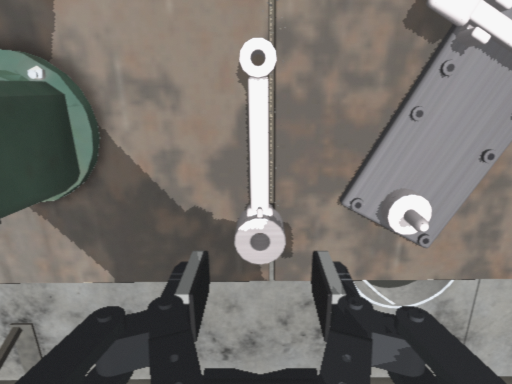

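View pics/side3z.png

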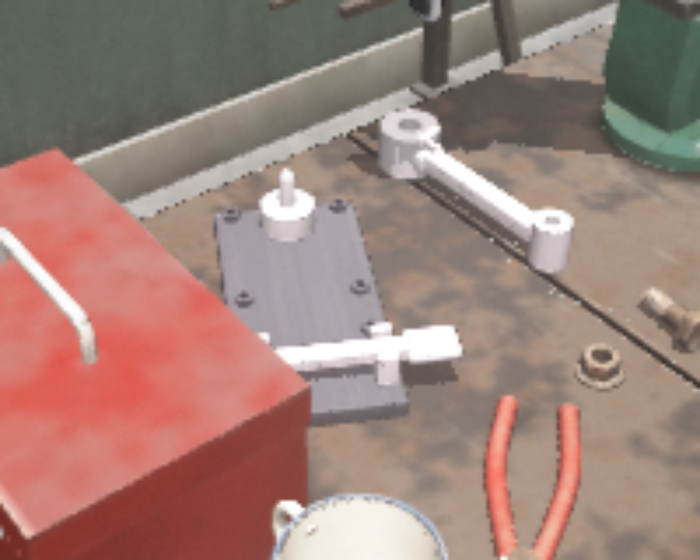

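Request:
{"fn": "apply_moves", "kwargs": {
  "deltas": [0, 0.0005, -0.04, 0.5, 0.05, 0, 0.0005, -0.08, 0.5, 0.05, 0, 0.0005, -0.11, 0.5, 0.05, 0, 0.0005, -0.13, 0.5, 0.05, 0, 0.0005, -0.142, 0.5, 0.05, 0, 0.0005, -0.1495, 0.5, 0.05, 0, 0.0005, -0.1495, 0.5, 0.05, 0, 0.0005, -0.1495, 0.5, 0.03, 0, 0.0005, -0.1495, 0.5, 0.02, 0, 0.0005, -0.1495, 0.5, 0.005, 0, 0.0005, -0.1495, 0.5, 0.005, 0, 0.0005, -0.1495, 0.5, 0.005, 0, 0.0005, -0.1495, 0.5, 0.005, 0, 0.0005, -0.1495, 0.5, 0.005],
  "newtons": 70
}}

```text
t: 8.15
position: [0.4741, -0.1766, 0.0043]
orientation: [0.001, 0.259, 0.966, -0.0]
contact_force: [-4.1, 0.3, 11.9]
gripper_width: 0.0149
```

Request:
{"fn": "apply_moves", "kwargs": {
  "deltas": [0, 0, 0.005, 0, 0.005, 0, 0, 0.012, 0, 0.005, 0, 0, 0.025, 0, 0.005, 0, 0, 0.04, 0, 0.005, 0, 0, 0.04, 0, 0.005, 0, 0, 0.04, 0, 0.005]
}}

```text
t: 8.75
position: [0.4739, -0.1765, 0.0438]
orientation: [0.001, 0.259, 0.966, -0.0]
contact_force: [-0.3, 0.2, -4.9]
gripper_width: 0.0146
```

```bash
cat > lev.py <<'E'
from fit import *
def lev(tag,cb,ce,z):
  for n in('scene','side','wrist'):
    s,c=snap(n,n+tag+'.png');W=cloud(s,c);W=W.reshape(-1,3);W=W[np.isfinite(W[:,0])]
    o=[n]
    for q,R_ in((cb,.023),(ce,.014)):
        a=top(W,q,(z-.012,z+.012),R_+.012)
        if len(a)>15:
            zz=np.percentile(a[:,2],80);a=a[abs(a[:,2]-zz)<.004];o+=[len(a),np.round(rimfit(a,R_),4),round(np.median(a[:,2]),4)]
        else:o+=[len(a)]
    print(*o)
  print(s['position'],s['orientation'],s['contact_force'],s['moment'],s['gripper_width'])
E
python3 -c "
from lev import *
lev('4',(.5128,-.199),(.3832,-.124),.075)"
```

```text
scene 189 [ 0.5128 -0.2007] 0.0744 113 [ 0.3828 -0.1253] 0.0744
side 24 [ 0.5118 -0.1964] 0.0737 67 [ 0.3829 -0.1213] 0.0738
wrist 1418 [ 0.513  -0.1972] 0.0738 3849 [ 0.3849 -0.1248] 0.0742
[ 0.47343808 -0.17623303  0.04302363] [-1.64356742e-04  2.58997335e-01  9.65878020e-01 -6.29670318e-05] [ 1.37984952 -0.04998816 -3.87903913] [-0.01684129  0.01147069 -0.01123287] 0.014413886404493632
```

View pics/side4.png

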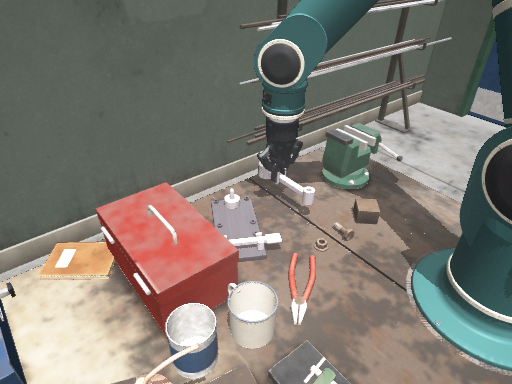

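Request:
{"fn": "apply_moves", "kwargs": {
  "deltas": [0, 0, 0.015, 0, 0.005, 0, 0, 0.035, 0, 0.005, 0, 0, 0.06, 0, 0.005, 0, 0, 0.081, 0, 0.005, 0.006, 0.014, 0.081, -3, 0.005, 0.015, 0.035, 0.081, -8, 0.005, 0.025, 0.056, 0.081, -13, 0.005, 0.034, 0.077, 0.081, -18, 0.005, 0.043, 0.098, 0.081, -22, 0.005, 0.051, 0.117, 0.081, -25.5, 0.005, 0.057, 0.132, 0.081, -27.5, 0.005, 0.06, 0.139, 0.081, -28.5, 0.005, 0.06, 0.139, 0.081, -28.5, 0.005, 0.06, 0.139, 0.081, -28.5, 0.005, 0.06, 0.139, 0.081, -28.5, 0.005]
}}

```text
t: 10.4
position: [0.5335, -0.0379, 0.1245]
orientation: [-0.0, 0.489, 0.872, -0.0]
contact_force: [0.1, 0.1, -4.3]
gripper_width: 0.0149
```

```bash
python3 - <<'E'
from lev import *
lev('5',(.5574,-.0754),(.479,.0526),.155)
for n in('scene','side'):
    i=cv2.imread(f'pics/{n}5.png')[110:270,150:350];cv2.imwrite(f'pics/{n}5z.png',cv2.resize(i,None,fx=3.5,fy=3.5))
E
```

```text
scene 180 [ 0.5562 -0.0785] 0.1549 71 [0.478  0.0498] 0.1549
side 70 [ 0.5607 -0.0688] 0.155 107 [0.4779 0.0532] 0.1553
wrist 1402 [ 0.5409 -0.0727] 0.1551 3848 [0.4802 0.0495] 0.1554
[ 0.53351911 -0.03783664  0.1243553 ] [-1.86785341e-05  4.88982137e-01  8.72293787e-01 -1.34034469e-04] [-0.19380929 -0.01576663 -5.05642143] [0.01620349 0.03395248 0.00874897] 0.014691271547951865
```

View pics/side5z.png

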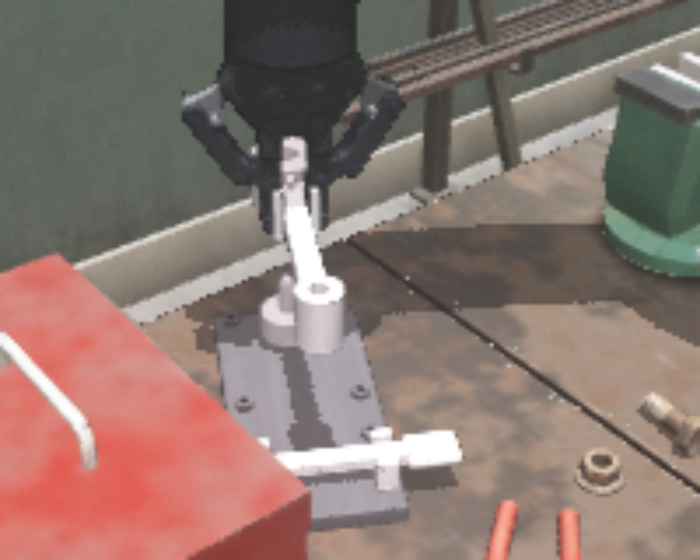

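View pics/scene5z.png

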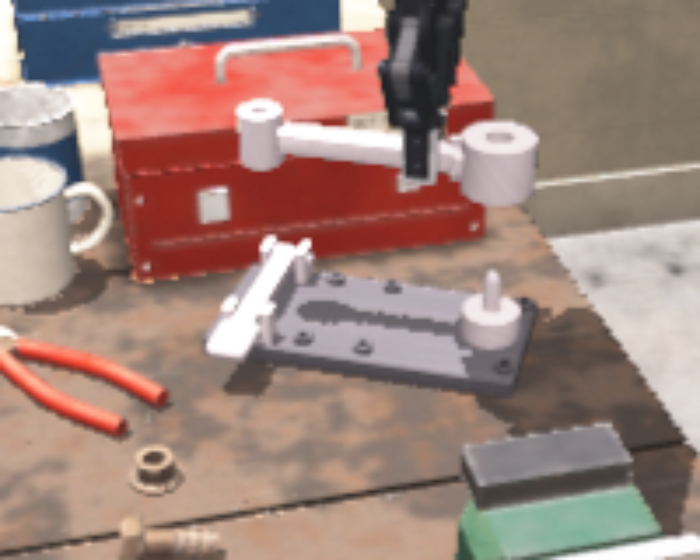

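View pics/wrist5.png

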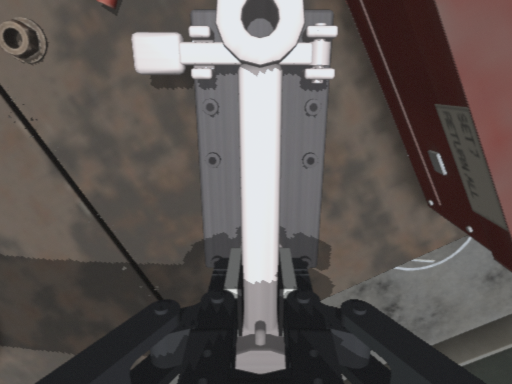

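Request:
{"fn": "apply_moves", "kwargs": {
  "deltas": [0.0003, 0.0005, 0.0005, 0, 0.005, 0.0006, 0.0012, 0.0005, 0, 0.005, 0.0006, 0.0012, 0.0005, 0, 0.005, 0.0006, 0.0012, 0.0005, 0, 0.005, 0.0006, 0.0012, 0.0005, 0, 0.005]
}}

```text
t: 11.05
position: [0.5343, -0.036, 0.1247]
orientation: [-0.0, 0.489, 0.872, -0.0]
contact_force: [0.3, -0.2, -3.7]
gripper_width: 0.0147
```

```bash
python3 - <<'E'
from lev import *
lev('6',(.5574,-.0754),(.479,.0526),.155)
W=cloud(*snap('side','side6b.png')).reshape(-1,3);W=W[np.isfinite(W[:,0])]
for h in (.03,.06,.09,.11):
    a=top(W,(.5113-h*.853,.0726-h*.522),(.02,.06),.006);print(h,len(a),np.median(a[:,2]))
print(np.abs(r.read_state()['dq']).max())
E
```

```text
scene 186 [ 0.5569 -0.0764] 0.1554 70 [0.4777 0.0499] 0.1551
side 71 [ 0.561  -0.0692] 0.1554 108 [0.479  0.0547] 0.1553
wrist 1408 [ 0.5578 -0.0742] 0.1555 3854 [0.4808 0.0516] 0.1558
[ 0.53430625 -0.03596936  0.1247559 ] [ 6.18966428e-06  4.88679323e-01  8.72463476e-01 -3.96179584e-05] [-0.14964567 -0.02286472 -3.68447942] [ 0.08780775 -0.02043281  0.0125774 ] 0.014558800938047097
0.03 18 0.03335246046985002
0.06 20 0.03408508479949568
0.09 19 0.033191904628616764
0.11 17 0.03320717366703707
0.001552912519602001
```

Boss over pin to within 1 mm per camera, the lever level, and the bar closed. Handing in.

```bash
python3 -c "
from rig import r
print(r.close_job())"
```

```text
the job is handed in; nothing more can be done
None
```

I closed the rest bar, then gripped the lever at its balance point with 70 N and lifted it. I handed the job in at about 11 s, with the arm still holding it over the fixture.

- **Rest bar:** I pushed it down until it met its stop, where the force rose to about 38 N at the fingertips. That is close to the 40 N limit for the arm or gripper body, and more push than I intended. The bar then measured level along its length, 33 to 34 mm high. It measured the same in the last check.
- **Lever height and level:** In the last check the boss and eye tops were at the same height within 0.3 mm in all three cameras (0.155 to 0.156 m). That leaves about 60 mm of clear air above the pin.
- **Lever position:** The boss was within about 1 mm of the pin in the scene and wrist views. The eye was within about 3 mm of its target above the bar in each view, about 1 mm on average.
- **Disagreement:** The side camera put the boss about 6 mm off the pin. The gripper partly hid the boss in that view, so I did not rely on it.
- **At hand-in:** The arm was still, the grip was holding at 14.6 mm opening, and nothing but the lever's weight was acting on the tool.

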